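# Refit the mesh filter of a bench fume extractor

### The arm

A 7-joint arm with a two-finger parallel gripper is mounted at the origin on a cart in front of the work surface, level with it; the furniture and walls round the work are solid. World frame = base frame: x ahead of the robot, y to its left, z up, the work surface at z = 0. Lengths are in m, angles in rad, forces in N, time in s.
With the tool pointing down it reaches from about 0.425 to 0.875 m from the base axis. Payload 4.7 kg.
Tool frame: the origin (TCP) lies at the very end of the fingers, on their centre line; the grasp point (between the pads) lies 19 mm behind it; z points along the fingers, y is the line along which they close (so a half turn about z gives the same grasp; the last joint's range is limited). The gripper opens to 85 mm and grips with 20 to 120 N. Pads are 22 mm wide; open, the fingers measure 114 mm over their backs; the gripper's body (76 mm by 85 mm) begins 54 mm behind the grasp point. The pads swing forward as they close: fully open they stand 13 mm farther back than shut.
Start: joints at [1.298, 0.321, -0.07, 1.45, 0.023, 1.371, -0.057], TCP at [0.184, -0.623, 0.211] pointing down, gripper open.
Joint ranges: [-2.86, 2.86], [-0.3, 2.09], [-1.38, 1.24], [0.06, 2.45], [-1.56, 4.7], [0.09, 2.05], [-2.69, 2.69]. Speed limits (rad/s): [2.57, 2.57, 3.14, 3.14, 3.14, 3.14, 3.14].

### API

Orientations are given as a rotation vector (axis times angle).
In Python, from station import readout, viewer, close_job gives the robot as it stands.
- The arm moves only by the tool send_rows, never from a script. Its argument "rows" is a list of rows, each an object with "offset": the shift along the world's x, y, z as a fraction of full scale, a list of three; "turn": the turn about the world's z as a fraction of full scale. In form: [{"offset": [x, y, z], "turn": turn}, ...]. A call has 1 to 20 rows; each row is the pose to reach, as a shift and turn from the pose commanded when the call began, turning the shorter way round; what a row does not reach only later rows make up. Full scale, the value 1, is 100 cm for a shift and 180 degrees for a turn. A row lasts 1/10 s, in which the tool goes at most 50 mm and 8.59 degrees, less where a joint would pass 70% of its speed; a pose out of reach is approached as far as the arm can. A call with a number of a shift or a turn outside -1 to 1 is refused whole. A call with a gripper value outside its range is refused whole. "fingers" is the finger opening in mm, from 0 to 85.4, set as the call begins (left out, the last holds). The fingers move at their own pace and stop on an object; the grip force is fixed at half the most. Time passes only in rows, so rows that repeat a pose let the fingers close. It gives the time, the measured TCP pose, the force, the opening and the grip force at its end, in the units of the state.
- readout.read_state(): the state, without advancing time (a new reading comes with each control period).
- viewer.camera(name): name is "scene" or "top"; returns a dict with "image" (420x560x3 uint8, red, green, blue), "K" (3x3 intrinsics, pixels), "k1" (the pictures are not rectified: a ray, as slopes to the right and down, at radius r is drawn at 1 + k1 r^2 times it, then the intrinsics apply), "origin" and "attitude" of the camera in the world. Camera axes: x right, y down, z forward; pixel columns grow to the right and rows downward; lengths in m; the calibration is good to about 2 mm. A picture is of the moment at which its call begins. There is no depth.
- close_job(): hands the job in; it is judged then, once.
Trained networks look in the newest picture that a camera, given by its name, has taken for a name from the list of things; names that differ only in an ending like _2 or _b are one class to them, and where a whole thing is asked for, a point or a joint stands for the part that bears it (a point fixed in the world has none). Each returns a list of dicts, best first, with "score" (0 to 1); they miss things now and then, are a little off and sometimes report something else, mostly with a low value. They report only what shows in the picture. A call takes as long as a camera call. They do not tell look-alikes from the thing itself.
- viewer.silhouettes(target, camera): "pixels" (420x560 bool, what is visible of it) and "bbox" ([centre column, centre row, width, height] in pixels, round what is visible of it).
The state is a dict: "time": time; "joint_positions": joint angles; "joint_velocities": joint speeds; "joint_efforts": joint torques, N m; "position": TCP position; "tool_rot": TCP orientation; "wrist_force": force on the tool from outside, world axes, zero at the start; "moment": the same for the moment, N m; "grip_width": opening from 0.0 (shut) to 1.0 (fully open); "grip_force": force on a finger pad.
Only numpy, scipy, OpenCV 4.12 (cv2) and the standard library are available. Lean on these libraries where they do the work, as an engineer would, in place of code of your own. Each camera call takes 0.05 s, during which the arm holds its last target. There are 200 camera calls.

### The job

The bench fume extractor has been cleaned and its mesh filter is still in the wire rack. Swing the damper lever fully shut (across the duct) so that nothing is drawn through the open slot, then take the mesh filter, the one with the straight bar grip, and lower it into the slot of the filter box until its cap sits flat on the box (do not let it drop), and with the filter home swing the lever fully open again (along the duct, over the fan box). Leave the solid blanking plate in the rack and do not push the green screwdriver or the solder reel about.

Things in the scene. Friction and masses are not known exactly. Their poses are not given: they have to be found in the camera images.
- extractor: Fume extractor fixed to the bench, 425 mm long in y. Origin under its base plate, below the damper shaft; x away from the robot, z up. From -y to +y: fan box (134 mm in x, y -212 to -88 mm, top z 86 mm); 64 mm round duct with damper at y 0; filter box (118 mm in x, y 92 to 148 mm, flat top z 98 mm); flared intake to y 200 mm. Only the lever is higher than 98 mm
- slot_mouth (a point): Centre of the slot's mouth in the flat top of the filter box; axes as the extractor's. The slot is open upward, 90 mm long in x, 14 mm wide in y, 88 mm deep, with 3 mm chamfered edges
- damper (a joint): Damper lever's angle about its upright shaft, rad. 0 = fully shut: lever across the duct, pointing to the extractor's -x (towards the robot). 1.571 = fully open: lever along the duct, pointing to -y over the fan box. Positive is counterclockwise from above; hard stops at both ends; friction (about 1.5 N at the grip) holds it where it is left
- lever_grip (a point): Middle of the lever's black rubber grip, 85 mm from the shaft axis. The grip is a bar 72 mm long (48 to 120 mm from the shaft), 14 mm wide, 18 mm high (113 to 131 mm above the extractor's origin). Axes turn with the lever; -x points outward along it
- lever_pivot (a point): Point on the damper shaft's axis at the height of the lever grip, 122 mm above the extractor's origin
- rack: Fixed wire rack, base 112 x 128 mm and 6 mm thick, that holds two slot panels upright side by side, each between two wire hoops 58 mm high. Origin under the middle of its base; the two places lie at y = +35 and -35 mm in its frame; either panel may be in either place
- mesh_filter: Filter panel: aluminium frame with open crossed mesh, 86 mm wide (x), 10 thick (y), 84 high; flat cap 104 x 30 mm on top (z 84 to 88 mm); on the cap a straight black bar grip 60 mm long (x), 10 thick (y), z 88 to 116 mm. Origin: centre of the underside. About 0.2 kg. Fits the slot either way round; home, the cap rests on the filter box and the origin is 84 mm below the slot mouth
- blank_plate: Blanking plate with the same outline and cap but a solid sheet face and a small round black knob (24 mm diameter) on the cap. Origin at the centre of its underside. Stays in the rack
- green_screwdriver: Screwdriver with green and yellow handle lying on the bench, 201 x 22 x 25 mm; loose, leave alone. Origin at the centre of the underside
- reel: Small solder reel standing on its flange, 55 mm diameter, 38 mm high; loose, leave alone. Origin at the centre of the underside
There are look-alikes about, which are no part of the job. Leave any red look-alike of the mesh_filter alone.

How it is judged:
By the outcome, as a careful person would: the job done as asked, in the order asked, and still so for the second after the job is handed in, with the robot touching nothing.
It also fails if it takes over 72 s, if anything falls off the work surface, if the arm or the gripper's body presses on something with over 40 N, if the wrist force passes 120 N, or if a joint passes its speed limit or range.

## Working session

There is one attempt and no reset: what is moved stays moved. The work goes in short steps, Python scripts to look and compute and a tool call to move; the robot and the scene stay as the last step left them, time stands still between calls to the robot, and variables do not carry over. Pictures are saved under pics/ and viewed, at most 10 in all, crops included, and the job is handed in when it is done.

Besides the shell and the picture viewer there is one more tool, called after "Emit:" as name(argument=value, ...), one argument or row to a line, values as JSON. send_rows: Moves the arm, as the interface text tells. Its arguments: {"type":"object","properties":{"rows":{"type":"array","items":{"type":"object","properties":{"offset":{"type":"array","items":{"type":"number"}},"turn":{"type":"number"}}}},"fingers":{"type":"number"}},"required":["rows"]}

```bash
ls; mkdir -p pics; cat > h.py <<'E'
import numpy as np, cv2, pickle
from station import readout, viewer, close_job
from scipy.spatial.transform import Rotation as R
def snap(n):
    c=viewer.camera(n); pickle.dump(c,open(n+'.pkl','wb')); return c
def Rm(c):
    a=np.array(c['attitude'],float); return a if a.shape==(3,3) else R.from_rotvec(a).as_matrix()
def ray(c,u,v):
    K=np.array(c['K']); d=np.array([c['k1'],0,0,0,0],float)
    p=cv2.undistortPoints(np.array([[[u,v]]],float),K,d)[0,0]
    return np.array(c['origin']),Rm(c)@np.array([p[0],p[1],1.])
def onz(c,u,v,z):
    o,d=ray(c,u,v); return o+d*(z-o[2])/d[2]
def proj(c,P):
    P=np.atleast_2d(P); q=(P-np.array(c['origin']))@Rm(c)
    return cv2.projectPoints(q,np.zeros(3),np.zeros(3),np.array(c['K']),np.array([c['k1'],0,0,0,0],float))[0][:,0]
def tri(c1,p1,c2,p2):
    o1,d1=ray(c1,*p1);o2,d2=ray(c2,*p2)
    d1/=np.linalg.norm(d1);d2/=np.linalg.norm(d2)
    t=np.linalg.lstsq(np.c_[d1,-d2],o2-o1,rcond=None)[0]
    a,b=o1+d1*t[0],o2+d2*t[1]; return (a+b)/2,np.linalg.norm(a-b)
E
python3 - <<'E'
from h import *
s=readout.read_state(); print(s['position'],s['tool_rot'],s['time'])
for n in('scene','top'):
    c=snap(n); print(n,c['origin'],c['attitude'],c['K'],c['k1'])
    cv2.imwrite(f'pics/{n}.png',cv2.resize(c['image'][:,:,::-1],(784,588),interpolation=cv2.INTER_CUBIC))
    for t in('extractor','lever_grip','rack','mesh_filter','blank_plate','green_screwdriver','reel'):
        for r in viewer.silhouettes(t,n): print(t,round(r['score'],2),np.round(r['bbox']),r['pixels'].sum())
E
```

```text
pics
[ 0.18366132 -0.62291717  0.21011613] [-3.10749580e+00 -4.48688288e-01  5.51580222e-04] 0.0
scene [ 1.2853693  -0.37151489  1.0746582 ] [-2.10390913 -1.29445625  0.50558855] [[521.15627433   0.         283.87190317]
 [  0.         521.15627433 201.0028399 ]
 [  0.           0.           1.        ]] 0.02110255376218263
extractor 0.85 [248. 279. 179. 110.] 10097
extractor 0.54 [351. 189.  24.  50.] 727
lever_grip 0.64 [234. 264.  62.  22.] 580
rack 0.75 [364. 203.  60.  39.] 785
mesh_filter 0.94 [180. 206.  36.  42.] 827
mesh_filter 0.79 [352. 190.  30.  52.] 618
mesh_filter 0.57 [164. 269.  34.  16.] 215
mesh_filter 0.23 [377. 185.  26.  44.] 620
blank_plate 0.81 [376. 184.  27.  44.] 574
green_screwdriver 0.69 [182. 268.  80.  20.] 330
reel 0.88 [323. 200.  22.  26.] 363
top [ 0.39734865 -0.01943667  0.96891004] [-2.17141078  2.118526   -0.10569944] [[432.77206189   0.         279.16378403]
 [  0.         432.77206189 199.46307158]
 [  0.           0.           1.        ]] -0.07854333873492947
lever_grip 0.92 [371. 145.  67.  18.] 446
rack 0.61 [178. 202.  56.  52.] 1213
mesh_filter 0.83 [181. 198.  28.  55.] 787
blank_plate 0.97 [149. 192.  29.  53.] 947
blank_plate 0.75 [370. 144.  66.  18.] 558
green_screwdriver 0.75 [400. 213.  88.  24.] 555
reel 0.86 [217. 223.  29.  22.] 574
```

View pics/scene.png

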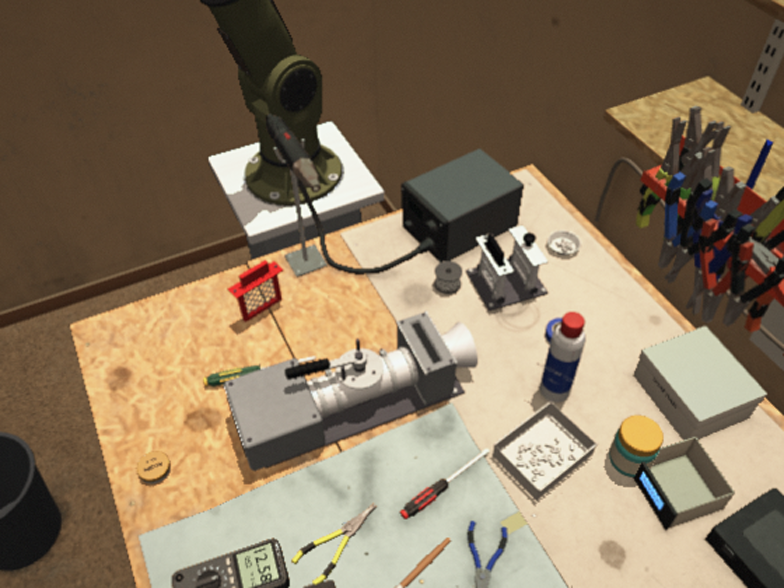

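View pics/top.png

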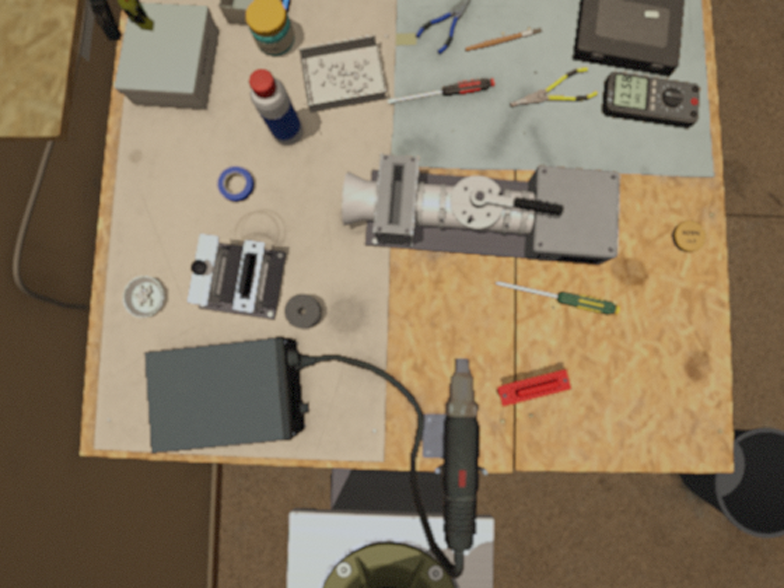

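The scene view (zoomed pixels) shows the extractor at about (345,390), with the lever pointing along the duct, so open. The rack is at (505,270). Candidates for the mesh filter:
- The rack panel with the bar grip, scene (492,250), top (248,275).
- The blanking plate with the round knob, scene (527,240), top (203,270).
- The red look-alike, scene (257,290), top (535,385).

I choose the bar-grip panel and will check it in a close crop.

```bash
python3 - <<'E'
from h import *
L=lambda n:pickle.load(open(n+'.pkl','rb'))['image'][:,:,::-1]
t=L('top');s=L('scene')
f=lambda im,c,r,w,h,k:cv2.resize(im[r:r+h,c:c+w],None,fx=k,fy=k,interpolation=cv2.INTER_CUBIC)
a=np.vstack([f(t,125,155,100,75,4),f(s,330,150,100,75,4)])
b=np.vstack([f(t,240,100,210,90,3.2),f(s,150,220,210,95,3.2)])
cv2.imwrite('pics/a.png',a);cv2.imwrite('pics/b.png',b);print(a.shape,b.shape)
E
```

```text
(600, 400, 3) (592, 672, 3)
```

View pics/a.png

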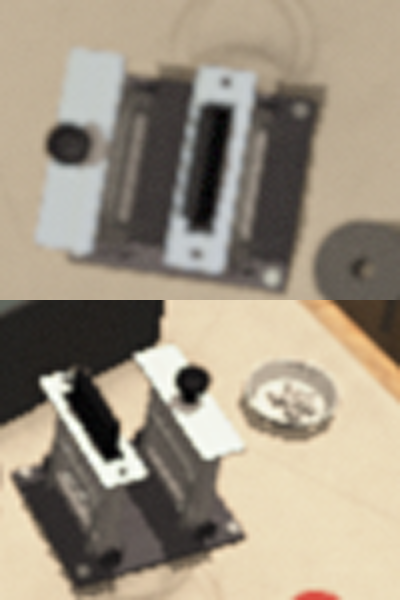

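View pics/b.png

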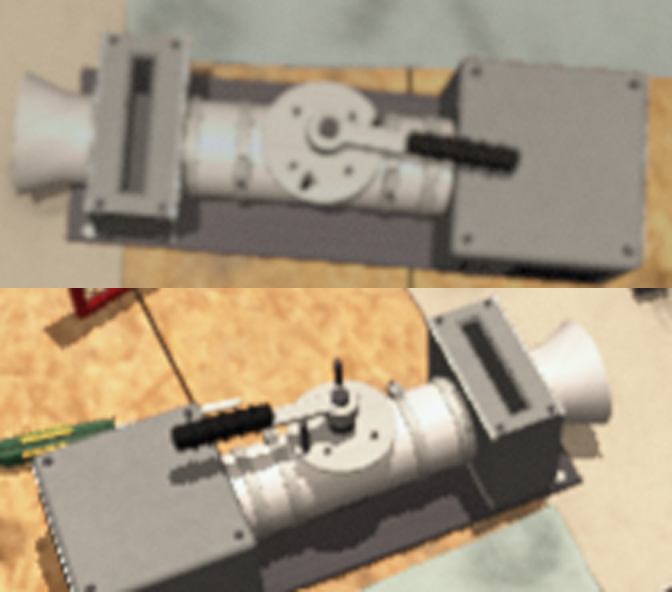

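```bash
cat > fit.py <<'E'
from h import *
from scipy.optimize import least_squares
L=lambda n:pickle.load(open(n+'.pkl','rb'))
T,S=L('top'),L('scene')
b=lambda u,v,c,r,k:((u+.5)/k-.5+c,(v+.5)/k-.5+r)
bt=lambda u,v:b(u,v,240,100,3.2); bs=lambda u,v:b(u,v-288,150,220,3.2)
at=lambda u,v:b(u,v,125,155,4); as_=lambda u,v:b(u,v-300,330,150,4)
def fit(obs,x0,name):
    # obs: (cam, model xyz, px)
    def w(p,m):
        c,s=np.cos(p[3]),np.sin(p[3]); m=np.array(m); return np.array([p[0]+c*m[0]-s*m[1],p[1]+s*m[0]+c*m[1],p[2]+m[2]])
    f=lambda p:np.concatenate([proj(c,w(p,m))[0]-np.array(q) for c,m,q in obs])
    r=least_squares(f,x0,loss='soft_l1'); print(name,np.round(r.x,4),'yaw',np.degrees(r.x[3]).round(2)); print(np.round(f(r.x).reshape(-1,2),1).tolist()); return r.x
if __name__=='__main__':
    o=[]
    box=[(.059,.148,.098),(.059,.092,.098),(-.059,.092,.098),(-.059,.148,.098)]
    fan=[(.067,-.088,.086),(.067,-.212,.086),(-.067,-.212,.086),(-.067,-.088,.086)]
    sl=[(.048,.130,.098),(.048,.110,.098),(-.048,.110,.098),(-.048,.130,.098)]
    for m,q in zip(box,[(107,33),(190,42),(176,216),(87,207)]):o.append((T,m,bt(*q)))
    for m,q in zip(fan,[(467,58),(645,75),(638,262),(452,252)]):o.append((T,m,bt(*q)))
    for m,q in zip(sl,[(135,55),(157,57),(141,192),(120,190)]):o.append((T,m,bt(*q)))
    for m,q in zip([box[3],box[2],box[0],box[1]],[(495,298),(430,313),(563,412),(488,438)]):o.append((S,m,bs(*q)))
    for m,q in zip([fan[2],fan[0]],[(38,460),(260,548)]):o.append((S,m,bs(*q)))
    for m,q in zip([sl[2],sl[3],sl[0],sl[1]],[(465,325),(482,320),(526,408),(510,415)]):o.append((S,m,bs(*q)))
    e=fit(o,[.58,-.1,0,0],'extr')
    p1,d1=tri(T,bt(330,128),S,bs(342,400)); g,d2=tri(T,bt(463,151),S,bs(222,426)); print('pivot',p1,d1,'grip',g,d2,np.hypot(*(g-p1)[:2]))
    h=g-p1; print('grip dir deg (world)',np.degrees(np.arctan2(h[1],h[0])),'expected open',-90+np.degrees(e[3]))
    o=[]
    cap=[(.052,.015,0),(.052,-.015,0),(-.052,-.015,0),(-.052,.015,0)]
    for m,q in zip(cap,[(197,66),(255,74),(222,274),(164,266)]):o.append((T,m,at(*q)))
    for m,q in zip(cap,[(146,472),(106,487),(38,376),(73,366)]):o.append((S,m,as_(*q)))
    fit(o,[.5,.2,.09,0],'mesh cap top')
    o=[]
    for m,q in zip(cap,[(72,46),(126,54),(96,255),(36,245)]):o.append((T,m,at(*q)))
    fit([(c,m,q) for c,m,q in o]+[(S,cap[0],as_(245,448)),(S,cap[1],as_(207,460)),(S,cap[2],as_(135,354)),(S,cap[3],as_(172,346))],[.5,.28,.09,0],'blank cap top')
    print('reel',onz(T,*at(365,267),.038))
    p=proj(T,[.397,-.0,0]);
    for n,(u,v) in dict(ironbottom=(460,470),irontip=(461,362),stand=(436,436),drvtip=(498,283),drvbutt=(616,310),box_tr=(300,340),box_bl=(150,450)).items(): print(n,onz(T,u/1.4,v/1.4,0.02).round(3))
    print('irontop tri',tri(T,(460/1.4,480/1.4),S,(300/1.4,165/1.4)),tri(T,(461/1.4,362/1.4),S,(275/1.4,120/1.4)),tri(T,(457/1.4,545/1.4),S,(320/1.4,182/1.4)))
E
python3 fit.py
```

```text
extr [ 0.6274 -0.1187 -0.0013 -0.0574] yaw -3.29
[[-1.7, -0.2], [-0.9, -1.0], [-1.0, -0.2], [-0.3, 0.5], [-2.4, -1.3], [0.1, -1.8], [0.4, 2.0], [-0.9, 0.3], [-2.3, -1.4], [0.4, -1.3], [1.7, 1.4], [-1.5, 1.3], [-0.9, 0.1], [-1.6, 2.6], [-0.5, 0.7], [0.8, 0.6], [-2.9, -0.9], [-1.3, -0.6], [-3.9, -0.2], [-1.6, -1.3], [1.9, 0.9], [-1.0, 1.5]]
pivot [ 0.62792161 -0.11847552  0.12097253] 0.004967869927977215 grip [ 0.61361363 -0.20209909  0.12509684] 0.0027591751666868566 0.08483878208093579
grip dir deg (world) -99.70928320827602 expected open -93.28603457188073
mesh cap top [ 0.5065  0.2149  0.0955 -0.106 ] yaw -6.07
[[0.1, 0.2], [-0.3, 0.0], [-0.0, -0.2], [0.2, -0.1], [0.1, -0.0], [-0.5, -0.7], [-0.5, 0.4], [0.9, 0.2]]
blank cap top [ 0.5161  0.284   0.0935 -0.1059] yaw -6.07
[[-0.6, 0.3], [-0.2, 0.0], [-1.0, -0.9], [-0.0, -0.3], [-0.2, 0.1], [-1.0, 0.1], [-1.0, 0.6], [-0.3, -0.2]]
reel [0.46231462 0.14202822 0.038     ]
ironbottom [ 0.224 -0.107  0.02 ]
irontip [ 0.389 -0.106  0.02 ]
stand [ 0.275 -0.069  0.02 ]
drvtip [ 0.514 -0.162  0.02 ]
drvbutt [ 0.475 -0.349  0.02 ]
box_tr [0.416 0.147 0.02 ]
box_bl [0.237 0.377 0.02 ]
irontop tri (array([ 0.25782454, -0.07441116,  0.23351244]), np.float64(0.028221687902693502)) (array([ 0.3829977 , -0.09732523,  0.41658789]), np.float64(0.05825210178226584)) (array([ 0.17390074, -0.04928328,  0.13241565]), np.float64(0.10355015709523674))
```

```bash
cat > fit2.py <<'E'
from fit import *
box=[(.059,.148,.098),(.059,.092,.098),(-.059,.092,.098),(-.059,.148,.098)]
fan=[(.067,-.088,.086),(.067,-.212,.086),(-.067,-.212,.086),(-.067,-.088,.086)]
sl=[(.045,.127,.096),(.045,.113,.096),(-.045,.113,.096),(-.045,.127,.096)]
B=[(T,m,bt(*q)) for m,q in zip(box,[(107,33),(190,42),(176,216),(87,207)])]
F=[(T,m,bt(*q)) for m,q in zip(fan,[(467,58),(645,75),(638,262),(452,252)])]
Z=[(T,m,bt(*q)) for m,q in zip(sl,[(135,55),(157,57),(141,192),(120,190)])]
B2=[(S,m,bs(*q)) for m,q in zip([box[3],box[2],box[0],box[1]],[(495,298),(430,313),(563,412),(488,438)])]
F2=[(S,m,bs(*q)) for m,q in zip([fan[2],fan[0]],[(38,460),(260,548)])]
Z2=[(S,m,bs(*q)) for m,q in zip([sl[2],sl[3],sl[0],sl[1]],[(465,325),(482,320),(526,408),(510,415)])]
x0=[.62,-.1,0,-.05]
for n,o in dict(box=B+B2,slot=Z+Z2,all=B+B2+Z+Z2+F+F2,top=B+Z+F).items():
    if n=='top': continue
    fit(o,x0,n)
def fitT(o,n):
    c=lambda p:p
    from scipy.optimize import least_squares
    def f(p):
        cc,s=np.cos(p[2]),np.sin(p[2]); return np.concatenate([proj(k,[p[0]+cc*m[0]-s*m[1],p[1]+s*m[0]+cc*m[1],m[2]])[0]-np.array(q) for k,m,q in o])
    r=least_squares(f,[.62,-.1,-.05],loss='soft_l1');print(n,r.x.round(4),np.degrees(r.x[2]).round(2),np.round(f(r.x).reshape(-1,2),1).tolist())
fitT(B+Z+F,'top');fitT(B,'topB');fitT(Z,'topZ');fitT(F,'topF');fitT(B2+Z2+F2,'scene')
E
python3 fit2.py
```

```text
box [ 0.6241 -0.1192  0.0011 -0.0802] yaw -4.59
[[-0.7, -0.5], [0.0, -0.8], [-1.3, 0.1], [-0.7, 0.2], [-0.6, -0.6], [-1.6, 1.5], [-1.2, 0.3], [-0.2, -0.1]]
slot [ 0.6236 -0.1181  0.0011 -0.0913] yaw -5.23
[[-0.4, -0.1], [-0.6, -0.1], [-0.6, -0.3], [-0.8, -0.4], [-1.5, -0.1], [-1.5, -0.2], [-0.2, 0.5], [-0.8, 0.2]]
all [ 6.274e-01 -1.187e-01 -1.000e-04 -5.840e-02] yaw -3.34
[[-1.7, -0.4], [-0.9, -1.2], [-1.0, -0.3], [-0.4, 0.4], [-0.8, -0.2], [-1.6, 2.3], [-0.5, 0.4], [0.8, 0.3], [-0.9, 0.2], [-1.1, 0.1], [0.3, -0.1], [0.1, 0.0], [-2.2, 0.5], [-2.2, 0.2], [0.1, 0.6], [-0.4, 0.4], [-2.3, -1.4], [0.3, -1.8], [0.5, 2.1], [-0.8, 0.3], [-3.0, -1.3], [-1.4, -0.9]]
top [ 0.6265 -0.12   -0.065 ] -3.73 [[-0.8, -0.4], [-0.0, -1.1], [-0.5, -0.2], [0.1, 0.3], [-0.1, 0.2], [-0.3, 0.1], [0.8, -0.0], [0.6, 0.0], [-1.4, -0.7], [1.2, -0.7], [1.0, 3.2], [-0.4, 1.0]]
topB [ 0.6248 -0.1206 -0.0728] -4.17 [[-0.3, -0.2], [0.5, -0.7], [-0.4, 0.2], [0.2, 0.5]]
topZ [ 0.6241 -0.1193 -0.0861] -4.93 [[0.1, 0.1], [-0.1, 0.2], [0.1, -0.1], [-0.1, -0.2]]
topF [ 0.6279 -0.1199 -0.0688] -3.94 [[-1.4, -1.2], [1.2, -1.0], [0.7, 2.9], [-0.6, 0.5]]
scene [ 0.6287 -0.1163 -0.0515] -2.95 [[-0.0, -0.4], [-0.7, 2.1], [0.7, -0.0], [2.0, 0.0], [-1.3, 0.3], [-1.4, 0.0], [1.3, 0.2], [0.8, 0.1], [-1.9, -0.8], [0.1, -0.8]]
```

Emit:
send_rows(
  rows=[
    {"offset": [0.43,0.42,0],"turn": 0.362},
    {"offset": [0.43,0.42,0],"turn": 0.362},
    {"offset": [0.43,0.42,0],"turn": 0.362},
    {"offset": [0.43,0.42,0],"turn": 0.362},
    {"offset": [0.43,0.42,0],"turn": 0.362},
    {"offset": [0.43,0.42,0],"turn": 0.362},
    {"offset": [0.43,0.42,0],"turn": 0.362},
    {"offset": [0.43,0.42,0],"turn": 0.362},
    {"offset": [0.43,0.42,0],"turn": 0.362},
    {"offset": [0.43,0.42,0],"turn": 0.362},
    {"offset": [0.43,0.42,0],"turn": 0.362},
    {"offset": [0.43,0.42,0],"turn": 0.362},
    {"offset": [0.43,0.42,0],"turn": 0.362},
    {"offset": [0.43,0.42,0],"turn": 0.362},
    {"offset": [0.43,0.42,0],"turn": 0.362},
    {"offset": [0.43,0.42,0],"turn": 0.362},
  ],
  fingers=45,
)

```text
time: 2.4
position: [0.6128, -0.2057, 0.2113]
tool_rot: [2.381, 2.048, -0.002]
wrist_force: [-0.1, -1.0, 0.7]
grip_width: 0.527
grip_force: 0.0
```

Emit:
send_rows(
  rows=[
    {"offset": [0,0.003,-0.05]},
    {"offset": [0,0.003,-0.08]},
    {"offset": [0,0.003,-0.103]},
    {"offset": [0,0.003,-0.103]},
    {"offset": [0,0.003,-0.103]},
  ],
)

```text
invalid input at $.rows[0]: expected keys offset, turn
```

```bash
python3 - <<'E'
from h import *
s=readout.read_state();print(s['time'],s['position'],s['wrist_force'],s['grip_width'])
f=lambda im,c,r,w,h,k:cv2.resize(im[r:r+h,c:c+w],None,fx=k,fy=k,interpolation=cv2.INTER_CUBIC)
t=snap('top')['image'][:,:,::-1];q=snap('scene')['image'][:,:,::-1]
cv2.imwrite('pics/c.png',np.vstack([f(t,280,90,190,90,3.2),f(q,150,220,190,95,3.2)]))
E
```

```text
2.4 [ 0.61283532 -0.20570415  0.21126416] [-0.11247024 -1.0428737   0.7386901 ] 0.527359771576955
```

View pics/c.png

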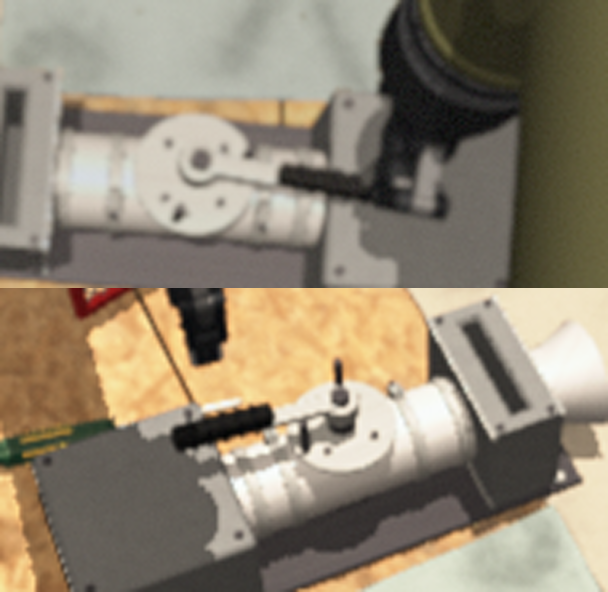

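The gripper hangs above the lever grip: it shows at (205,340) in the scene half, with the grip at (222,426). I'll descend now.

Emit:
send_rows(
  rows=[
    {"offset": [0,0.002,-0.05],"turn": 0},
    {"offset": [0,0.002,-0.08],"turn": 0},
    {"offset": [0,0.002,-0.103],"turn": 0},
    {"offset": [0,0.002,-0.103],"turn": 0},
    {"offset": [0,0.002,-0.103],"turn": 0},
  ],
)

```text
time: 3.0
position: [0.6138, -0.2022, 0.1089]
tool_rot: [2.379, 2.051, 0.0]
wrist_force: [0.3, 0.2, 0.9]
grip_width: 0.526
grip_force: 0.0
```

```bash
python3 - <<'E'
from h import *
s=readout.read_state();print(s['time'],s['position'],s['wrist_force'],s['grip_width'])
f=lambda im,c,r,w,h,k:cv2.resize(im[r:r+h,c:c+w],None,fx=k,fy=k,interpolation=cv2.INTER_CUBIC)
q=snap('scene')['image'][:,:,::-1]
cv2.imwrite('pics/d.png',f(q,150,200,130,110,5))
E
```

```text
3.0 [ 0.6137629  -0.20222917  0.10886211] [0.29939808 0.18082679 0.88223821] 0.525914075450745
```

View pics/d.png

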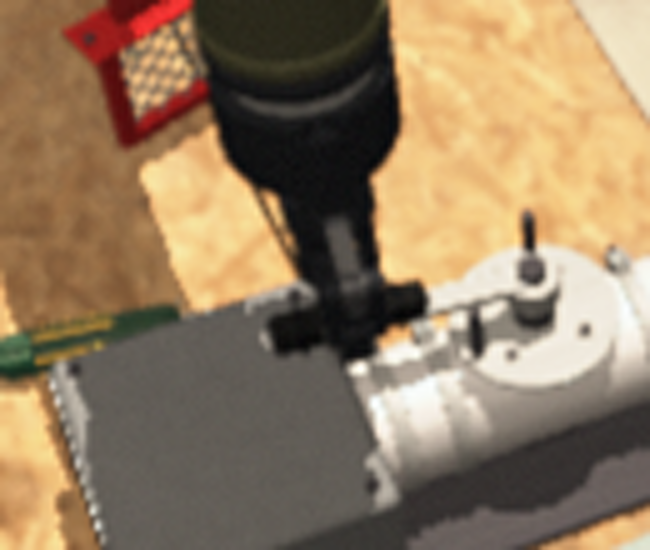

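Emit:
send_rows(
  fingers=26,
  rows=[
    {"offset": [0,0,0],"turn": 0},
    {"offset": [0,0,0],"turn": 0},
    {"offset": [0,0,0],"turn": 0},
    {"offset": [-0.0115,0.0026,0],"turn": -0.0444},
    {"offset": [-0.0224,0.0067,0],"turn": -0.0889},
    {"offset": [-0.0327,0.0123,0],"turn": -0.1333},
    {"offset": [-0.0422,0.0192,0],"turn": -0.1778},
    {"offset": [-0.0505,0.0274,0],"turn": -0.2222},
    {"offset": [-0.0576,0.0367,0],"turn": -0.2667},
    {"offset": [-0.0634,0.0469,0],"turn": -0.3111},
    {"offset": [-0.0677,0.0578,0],"turn": -0.3556},
    {"offset": [-0.0704,0.0692,0],"turn": -0.4},
    {"offset": [-0.0716,0.0809,0],"turn": -0.4444},
    {"offset": [-0.0716,0.0809,0],"turn": -0.4444},
  ],
)

```text
time: 4.45
position: [0.5423, -0.119, 0.1088]
tool_rot: [3.141, 0.047, 0.001]
wrist_force: [-0.4, 0.2, -0.2]
grip_width: 0.305
grip_force: 0.0
```

Emit:
send_rows(
  rows=[
    {"offset": [0,0.005,0],"turn": -0.02},
    {"offset": [0,0.008,0],"turn": -0.033},
    {"offset": [0,0.011,0],"turn": -0.033},
    {"offset": [0,0.013,0],"turn": -0.033},
    {"offset": [0,0.013,0],"turn": -0.033},
  ],
)

```text
time: 4.95
position: [0.5425, -0.1076, 0.1085]
tool_rot: [3.139, -0.116, 0.001]
wrist_force: [-1.1, -1.3, 1.1]
grip_width: 0.303
grip_force: 0.3
```

Emit:
send_rows(
  rows=[
    {"offset": [0,0.003,0],"turn": 0},
    {"offset": [0,0.005,0],"turn": 0},
    {"offset": [0,0.005,0],"turn": 0},
  ],
)

```text
time: 5.25
position: [0.5424, -0.1055, 0.1084]
tool_rot: [3.136, -0.12, 0.001]
wrist_force: [0.8, -7.0, 0.6]
grip_width: 0.304
grip_force: 3.1
```

Emit:
send_rows(
  rows=[
    {"offset": [0,0.003,0],"turn": 0},
    {"offset": [0,0.003,0],"turn": 0},
    {"offset": [0,0.003,0],"turn": 0},
  ],
)

```text
time: 5.55
position: [0.5425, -0.1053, 0.1084]
tool_rot: [3.132, -0.123, 0.002]
wrist_force: [1.4, -11.1, -0.9]
grip_width: 0.305
grip_force: 5.4
```

Emit:
send_rows(
  rows=[
    {"offset": [0,-0.012,0],"turn": 0},
    {"offset": [0,-0.012,0],"turn": 0},
    {"offset": [0,-0.012,0.05],"turn": 0},
    {"offset": [0,-0.012,0.1],"turn": 0},
    {"offset": [-0.0355,0.03,0.132],"turn": -0.009},
    {"offset": [-0.0355,0.08,0.132],"turn": -0.009},
    {"offset": [-0.0355,0.13,0.132],"turn": -0.009},
    {"offset": [-0.0355,0.18,0.132],"turn": -0.009},
    {"offset": [-0.0355,0.23,0.132],"turn": -0.009},
    {"offset": [-0.0355,0.28,0.132],"turn": -0.009},
    {"offset": [-0.0355,0.314,0.132],"turn": -0.009},
    {"offset": [-0.0355,0.314,0.132],"turn": -0.009},
    {"offset": [-0.0355,0.314,0.132],"turn": -0.009},
  ],
)

```text
time: 6.85
position: [0.5056, 0.2166, 0.2399]
tool_rot: [-3.137, 0.156, 0.002]
wrist_force: [-0.0, -1.4, -0.4]
grip_width: 0.304
grip_force: 0.0
```

```bash
python3 - <<'E'
from h import *
from fit import as_,at,T,S
s=readout.read_state();print(s['time'],s['position'],s['tool_rot'],s['wrist_force'])
c=snap('scene')
r=viewer.silhouettes('lever_grip','scene')
for k in r[:2]: print(k['score'],k['bbox'],onz(c,*k['bbox'][:2],.122))
print('grip top',onz(T,*at(208,104),.1235),onz(T,*at(200,230),.1235))
f=lambda im,c,r,w,h,k:cv2.resize(im[r:r+h,c:c+w],None,fx=k,fy=k,interpolation=cv2.INTER_CUBIC)
cv2.imwrite('pics/e.png',f(c['image'][:,:,::-1],200,130,240,180,3.2))
E
```

```text
6.85 [0.50561305 0.21661108 0.23994281] [-3.13710514e+00  1.56171523e-01  2.17668114e-03] [-0.00270668 -1.43611333 -0.35344729]
0.67 [250.8, 241.8, 27.3, 44.9] [ 0.59034315 -0.11297001  0.122     ]
grip top [0.53589302 0.20998552 0.1235    ] [0.47257103 0.21045548 0.1235    ]
```

View pics/e.png

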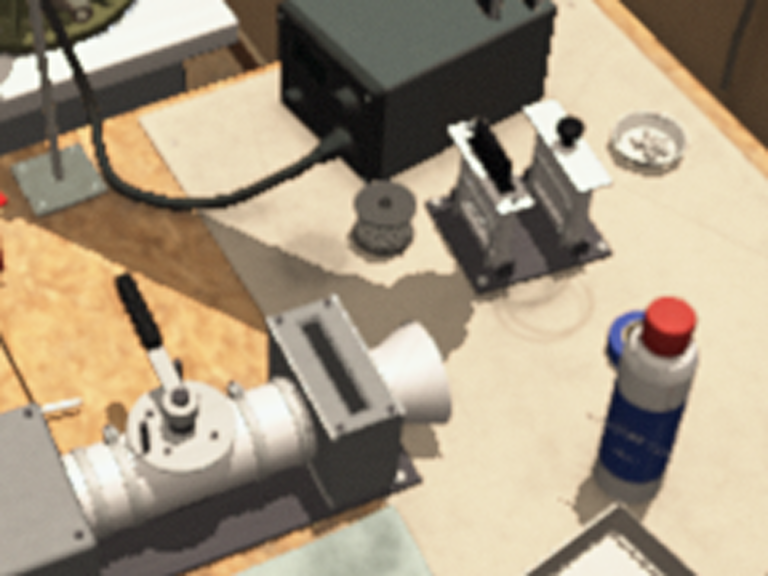

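The scene crop shows the lever shut, pointing towards the robot at (140,310). The bar grip is free at (490,155) and the knob plate is beside it at (570,130). The choice is confirmed, so I descend.

Emit:
send_rows(
  fingers=45,
  rows=[
    {"offset": [0.0005,-0.001,-0.03],"turn": 0},
    {"offset": [0.0005,-0.001,-0.06],"turn": 0},
    {"offset": [0.0005,-0.001,-0.09],"turn": 0},
    {"offset": [0.0005,-0.001,-0.115],"turn": 0},
    {"offset": [0.0005,-0.001,-0.13],"turn": 0},
    {"offset": [0.0005,-0.001,-0.138],"turn": 0},
    {"offset": [0.0005,-0.001,-0.138],"turn": 0},
    {"offset": [0.0005,-0.001,-0.138],"turn": 0},
  ],
)

```text
time: 7.75
position: [0.5081, 0.2135, 0.1033]
tool_rot: [-3.137, 0.164, -0.002]
wrist_force: [-0.3, -0.2, -0.0]
grip_width: 0.531
grip_force: 0.0
```

```bash
python3 - <<'E'
from h import *
s=readout.read_state();print(s['time'],s['position'],s['tool_rot'],s['wrist_force'])
c=snap('scene')
f=lambda im,c,r,w,h,k:cv2.resize(im[r:r+h,c:c+w],None,fx=k,fy=k,interpolation=cv2.INTER_CUBIC)
cv2.imwrite('pics/g.png',f(c['image'][:,:,::-1],310,130,110,100,5))
E
```

```text
7.75 [0.50808693 0.21350322 0.10331297] [-3.13676151e+00  1.64157384e-01 -2.32949470e-03] [-0.29691378 -0.18668206 -0.00886828]
```

View pics/g.png

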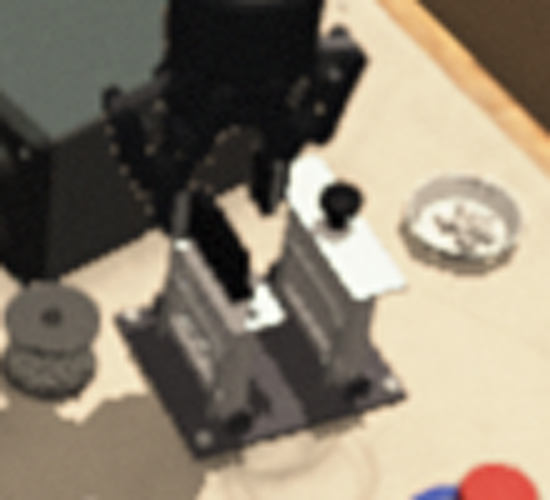

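```bash
python3 - <<'E'
from h import *
c=pickle.load(open('scene.pkl','rb'))
g=lambda P:((proj(c,P)-[310,130])*5).round()
print(g([.508,.2135,.1033]),g([.508,.2135,.1235]),g([[.508,.2135+.0225,.108],[.508,.2135-.0225,.108]]), g([[.508-.03,.2135+.003,.1235],[.508+.03,.2135-.003,.1235]]))
E
```

```text
[[211. 245.]] [[215. 218.]] [[249. 225.]
 [175. 253.]] [[189. 180.]
 [241. 257.]]
```

Emit:
send_rows(
  fingers=0,
  rows=[
    {"offset": [0,0,0],"turn": 0},
    {"offset": [0,0,0],"turn": 0},
    {"offset": [0,0,0],"turn": 0},
    {"offset": [0,0,0],"turn": 0},
    {"offset": [0,0,0],"turn": 0},
    {"offset": [0,0,0],"turn": 0},
  ],
)

```text
time: 8.4
position: [0.5078, 0.2139, 0.1031]
tool_rot: [-3.137, 0.163, -0.002]
wrist_force: [-1.1, -0.4, 6.1]
grip_width: 0.073
grip_force: 59.1
```

Emit:
send_rows(
  rows=[
    {"offset": [0,0,0.01],"turn": 0},
    {"offset": [0,0,0.025],"turn": 0},
    {"offset": [0,0,0.045],"turn": 0},
    {"offset": [0,0,0.07],"turn": 0},
    {"offset": [0,0,0.1],"turn": 0},
    {"offset": [0,0,0.13],"turn": 0},
    {"offset": [0,0,0.15],"turn": 0},
    {"offset": [0,0,0.15],"turn": 0},
    {"offset": [0,0,0.15],"turn": 0},
  ],
)

```text
time: 9.3
position: [0.507, 0.2132, 0.252]
tool_rot: [3.137, -0.163, -0.0]
wrist_force: [-0.7, -0.2, -2.3]
grip_width: 0.074
grip_force: 58.7
```

```bash
python3 - <<'E'
from h import *
s=readout.read_state();print(s['time'],s['position'],s['tool_rot'],s['wrist_force'],s['grip_width'],s['grip_force'])
c=snap('scene');t=snap('top')
for n in('scene','top'):
  for k in viewer.silhouettes('mesh_filter',n): print(n,k['score'],k['bbox'])
f=lambda im,c,r,w,h,k:cv2.resize(im[r:r+h,c:c+w],None,fx=k,fy=k,interpolation=cv2.INTER_CUBIC)
cv2.imwrite('pics/i.png',np.hstack([f(c['image'][:,:,::-1],320,80,100,145,4),f(t['image'][:,:,::-1],120,120,100,145,4)]))
E
```

```text
9.3 [0.50699634 0.21322235 0.25203794] [ 3.13688688e+00 -1.63302052e-01 -2.27081537e-04] [-0.65279981 -0.21848324 -2.26886771] 0.0741465517500337 58.69417788460851
scene 0.95 [180.8, 208.1, 39.5, 44.1]
scene 0.63 [358.1, 149.7, 26.6, 49.5]
scene 0.24 [247.7, 276.4, 180.2, 118.3]
top 0.75 [381.1, 277.1, 54.0, 26.5]
top 0.61 [162.3, 187.4, 28.4, 66.0]
top 0.52 [215.2, 223.7, 25.8, 24.2]
```

View pics/i.png

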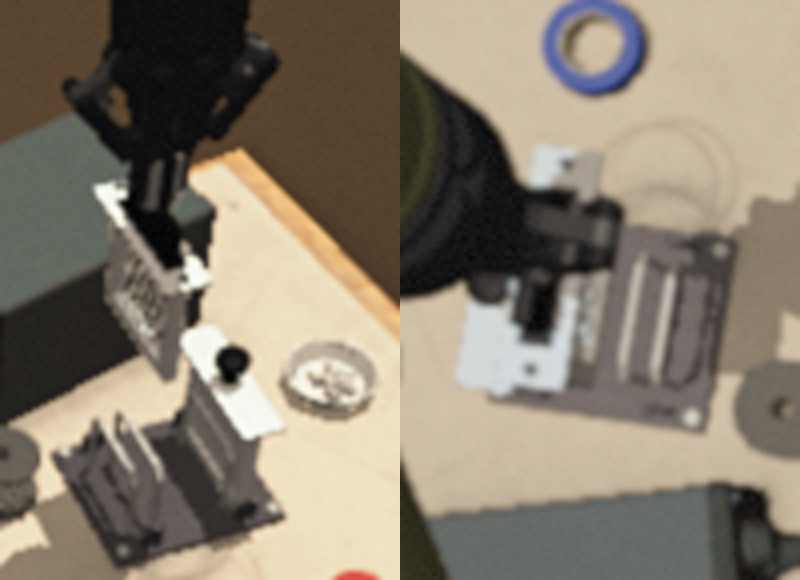

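The panel is held upright: cap at (150,240) in the left half, clear of the rack, with the blanking plate still in place at (230,390). I'll carry it over the slot.

Emit:
send_rows(
  rows=[
    {"offset": [0.01,-0.016,0],"turn": 0},
    {"offset": [0.026,-0.043,0],"turn": 0},
    {"offset": [0.042,-0.07,0],"turn": 0.007},
    {"offset": [0.058,-0.096,0],"turn": 0.007},
    {"offset": [0.074,-0.123,0],"turn": 0.007},
    {"offset": [0.09,-0.15,0],"turn": 0.007},
    {"offset": [0.106,-0.176,0],"turn": 0.007},
    {"offset": [0.118,-0.196,0],"turn": 0.007},
    {"offset": [0.125,-0.207,0],"turn": 0.007},
    {"offset": [0.1285,-0.213,0],"turn": 0.007},
    {"offset": [0.1285,-0.213,-0.02],"turn": 0.007},
    {"offset": [0.1285,-0.213,-0.04],"turn": 0.007},
    {"offset": [0.1285,-0.213,-0.04],"turn": 0.007},
    {"offset": [0.1285,-0.213,-0.04],"turn": 0.007},
  ],
)

```text
time: 10.9
position: [0.6354, 0.0017, 0.2125]
tool_rot: [-3.139, 0.126, 0.001]
wrist_force: [0.8, 0.4, -1.5]
grip_width: 0.071
grip_force: 58.8
```

```bash
python3 - <<'E'
from h import *
s=readout.read_state();print(s['time'],s['position'],s['tool_rot'],s['wrist_force'],s['grip_width'])
c=snap('scene');t=snap('top')
f=lambda im,c,r,w,h,k:cv2.resize(im[r:r+h,c:c+w],None,fx=k,fy=k,interpolation=cv2.INTER_CUBIC)
print(proj(c,s['position']),proj(t,s['position']))
cv2.imwrite('pics/j.png',np.hstack([f(c['image'][:,:,::-1],260,180,90,130,4.4),f(t['image'][:,:,::-1],240,60,90,130,4.4)]))
E
```

```text
10.9 [0.63539992 0.00173568 0.21252089] [-3.13862147e+00  1.25979760e-01  9.34401982e-04] [ 0.79186041  0.37726923 -1.52143214] 0.0712438894392874
[[304.90266045 212.1725691 ]] [[281.0360612  120.53643911]]
```

View pics/j.png

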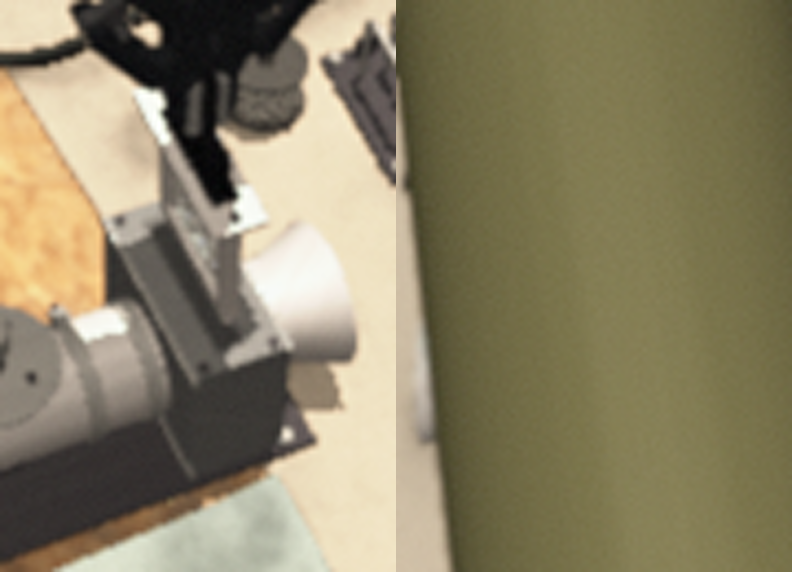

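```bash
python3 - <<'E'
from h import *
c=pickle.load(open('scene.pkl','rb'))
y=np.radians(-4.6);Rz=np.array([[np.cos(y),-np.sin(y)],[np.sin(y),np.cos(y)]])
def w(cx,cy,z,m): return [[*(np.array([cx,cy])+Rz@np.array(a)),z] for a in m]
cr=lambda P:((proj(c,P)-[260,180])*4.4).round(1).tolist()
sl=[(-.045,-.007),(-.045,.007),(.045,.007),(.045,-.007)]
pn=[(-.043,-.005),(-.043,.005),(.043,.005),(.043,-.005)]
cp=[(-.052,-.015),(-.052,.015),(.052,.015),(.052,-.015)]
print('slot meas',[((295.3-260)*4.4,(231.6-180)*4.4),((300.6-260)*4.4,50*4.4),(54.4*4.4,77.5*4.4),(49.4*4.4,79.7*4.4)])
print('slot pred',cr(w(.6343,.001,.096,sl)))
print('box pred',cr(w(.6343,.001,.098,[(-.059,-.028),(.059,-.028),(.059,.028)])))
print('panel bottom pred',cr(w(.6341,.0017,.1165,pn)))
print('cap top pred',cr(w(.6341,.0017,.2045,cp)))
E
```

```text
slot meas [(155.32000000000005, 227.04), (178.64000000000013, 220.00000000000003), (239.36, 341.0), (217.36, 350.68000000000006)]
slot pred [[145.4, 226.6], [169.0, 219.0], [236.6, 342.7], [212.1, 351.0]]
box pred [[100.2, 217.2], [186.0, 381.8], [284.5, 348.2]]
panel bottom pred [[151.6, 203.6], [168.6, 198.1], [233.9, 316.8], [216.2, 322.7]]
cap top pred [[128.5, 87.7], [182.2, 71.4], [266.8, 216.2], [210.5, 234.5]]
```

The last picture shows the panel hanging above the slot: bottom edge at about (228,322), slot end at about (228,346), aligned in line with it. I'll lower it carefully and watch the force.

Emit:
send_rows(
  rows=[
    {"offset": [0,-0.0005,-0.008],"turn": -0.003},
    {"offset": [0,-0.0005,-0.014],"turn": -0.003},
    {"offset": [0,-0.0005,-0.018],"turn": -0.003},
    {"offset": [0,-0.0005,-0.021],"turn": -0.003},
    {"offset": [0,-0.0005,-0.024],"turn": -0.003},
    {"offset": [0,-0.0005,-0.024],"turn": -0.003},
  ],
)

```text
time: 11.6
position: [0.6355, -0.0001, 0.1876]
tool_rot: [3.138, -0.144, -0.001]
wrist_force: [-0.8, 0.3, -2.7]
grip_width: 0.073
grip_force: 58.8
```

Emit:
send_rows(
  rows=[
    {"offset": [0,0,-0.004],"turn": 0},
    {"offset": [0,0,-0.008],"turn": 0},
    {"offset": [0,0,-0.012],"turn": 0},
    {"offset": [0,0,-0.012],"turn": 0},
  ],
)

```text
time: 12.0
position: [0.6353, -0.0001, 0.1753]
tool_rot: [3.138, -0.143, -0.002]
wrist_force: [0.5, 0.3, -1.9]
grip_width: 0.07
grip_force: 58.8
```

Free so far, so I carry on.

Emit:
send_rows(
  rows=[
    {"offset": [0,0,-0.006],"turn": 0},
    {"offset": [0,0,-0.012],"turn": 0},
    {"offset": [0,0,-0.018],"turn": 0},
    {"offset": [0,0,-0.024],"turn": 0},
    {"offset": [0,0,-0.03],"turn": 0},
    {"offset": [0,0,-0.03],"turn": 0},
  ],
)

```text
time: 12.6
position: [0.6352, 0.0001, 0.145]
tool_rot: [-3.138, 0.143, 0.003]
wrist_force: [-0.1, 0.9, -2.2]
grip_width: 0.074
grip_force: 58.6
```

Emit:
send_rows(
  rows=[
    {"offset": [0,0,-0.006],"turn": 0},
    {"offset": [0,0,-0.012],"turn": 0},
    {"offset": [0,0,-0.018],"turn": 0},
    {"offset": [0,0,-0.024],"turn": 0},
    {"offset": [0,0,-0.028],"turn": 0},
    {"offset": [0,0,-0.03],"turn": 0},
    {"offset": [0,0,-0.03],"turn": 0},
  ],
)

```text
time: 13.3
position: [0.6356, 0.0003, 0.1158]
tool_rot: [-3.138, 0.143, 0.001]
wrist_force: [0.2, 2.3, -3.8]
grip_width: 0.075
grip_force: 58.8
```

Emit:
send_rows(
  rows=[
    {"offset": [0,0,-0.0015],"turn": 0},
    {"offset": [0,0,-0.003],"turn": 0},
    {"offset": [0,0,-0.0045],"turn": 0},
    {"offset": [0,0,-0.0045],"turn": 0},
  ],
)

```text
time: 13.7
position: [0.6359, 0.0002, 0.1118]
tool_rot: [-3.138, 0.143, -0.001]
wrist_force: [-0.2, 2.8, -0.3]
grip_width: 0.073
grip_force: 59.6
```

Emit:
send_rows(
  rows=[
    {"offset": [0,0,-0.001],"turn": 0},
    {"offset": [0,0,-0.002],"turn": 0},
    {"offset": [0,0,-0.002],"turn": 0},
    {"offset": [0,0,-0.002],"turn": 0},
  ],
)

```text
time: 14.1
position: [0.636, 0.0008, 0.1114]
tool_rot: [-3.138, 0.143, -0.001]
wrist_force: [-3.2, 4.1, 6.9]
grip_width: 0.076
grip_force: 61.0
```

Emit:
send_rows(
  rows=[
    {"offset": [0,0,-0.001],"turn": 0},
    {"offset": [0,0,-0.001],"turn": 0},
    {"offset": [0,0,-0.001],"turn": 0},
  ],
)

```text
time: 14.4
position: [0.6361, 0.0011, 0.1111]
tool_rot: [-3.138, 0.142, -0.002]
wrist_force: [-5.1, 3.8, 10.5]
grip_width: 0.07
grip_force: 61.9
```

Emit:
send_rows(
  fingers=45,
  rows=[
    {"offset": [0,0,0.001],"turn": 0},
    {"offset": [0,0,0.001],"turn": 0},
    {"offset": [0,0,0.001],"turn": 0},
    {"offset": [0,0,0.001],"turn": 0},
    {"offset": [0,0,0.001],"turn": 0},
  ],
)

```text
time: 14.9
position: [0.6356, -0.0006, 0.1094]
tool_rot: [3.138, -0.144, -0.001]
wrist_force: [0.2, 1.1, 0.8]
grip_width: 0.528
grip_force: 0.0
```

Emit:
send_rows(
  rows=[
    {"offset": [0,0,0.02],"turn": 0},
    {"offset": [0,0,0.05],"turn": 0},
    {"offset": [0,0,0.09],"turn": 0},
    {"offset": [0,0,0.13],"turn": 0},
    {"offset": [-0.05,-0.05,0.13],"turn": 0},
    {"offset": [-0.0935,-0.1,0.13],"turn": 0},
    {"offset": [-0.0935,-0.113,0.13],"turn": 0},
    {"offset": [-0.0935,-0.113,0.13],"turn": 0},
  ],
)

```text
time: 15.7
position: [0.5388, -0.1216, 0.2399]
tool_rot: [3.132, -0.162, -0.002]
wrist_force: [0.3, -0.3, -0.5]
grip_width: 0.527
grip_force: 0.0
```

```bash
python3 - <<'E'
from h import *
s=readout.read_state();print(s['time'],s['position'],s['tool_rot'],s['wrist_force'])
c=snap('scene')
im=c['image']
y=np.radians(-5.2);Rz=np.array([[np.cos(y),-np.sin(y)],[np.sin(y),np.cos(y)]])
cp=[(-.052,-.015),(-.052,.015),(.052,.015),(.052,-.015)]
print('cap pred home',proj(c,[[*(np.array([.6345,.0005])+Rz@np.array(a)),.102] for a in cp]).round(1).tolist())
for t in('mesh_filter','lever_grip'):
  for k in viewer.silhouettes(t,'scene'): print(t,k['score'],k['bbox'])
# white cap pixels near the box
g=im[200:300,270:345].astype(int); m=((g.min(2)>170)&(g.max(2)-g.min(2)<25)).astype(np.uint8)
n,l,st,ce=cv2.connectedComponentsWithStats(m)
for i in range(1,n):
  if st[i,4]>30:
    p=np.argwhere(l==i)[:,::-1]+[270,200]; print(st[i],cv2.boxPoints(cv2.minAreaRect(p.astype(np.float32))).round(1).tolist())
E
```

```text
15.7 [ 0.53882748 -0.12158794  0.23987721] [ 3.13206105e+00 -1.61769534e-01 -2.42032473e-03] [ 0.25195534 -0.30556954 -0.46577803]
cap pred home [[288.9, 228.8], [300.4, 225.3], [318.0, 257.8], [305.9, 261.8]]
mesh_filter 0.84 [304.0, 244.6, 29.6, 33.4]
mesh_filter 0.82 [182.8, 209.2, 37.9, 44.3]
lever_grip 0.67 [183.8, 267.9, 78.9, 22.6]
lever_grip 0.61 [251.1, 242.3, 30.6, 49.6]
[ 19  25  31  37 248] [[288.3999938964844, 229.3000030517578], [300.1000061035156, 222.8000030517578], [319.70001220703125, 257.6000061035156], [308.0, 264.20001220703125]]
[14 30 21 36 58] [[283.29998779296875, 230.39999389648438], [284.79998779296875, 229.5], [304.5, 264.70001220703125], [303.0, 265.5]]
[ 42  31  27  22 338] [[312.0, 237.0], [333.0, 229.60000610351562], [339.5, 248.10000610351562], [318.5, 255.5]]
[  0  50  24  21 318] [[265.70001220703125, 256.1000061035156], [290.0, 248.0], [295.1000061035156, 263.29998779296875], [270.79998779296875, 271.3999938964844]]
[ 29  88  30  12 157] [[299.0, 288.0], [328.0, 288.0], [328.0, 299.0], [299.0, 299.0]]
```

The filter's cap lies within 1–2 px of where it should be when home. Next the lever: straddle it again.

Emit:
send_rows(
  rows=[
    {"offset": [0,0,0],"turn": 0},
    {"offset": [0,0,-0.04],"turn": 0},
    {"offset": [0,0,-0.08],"turn": 0},
    {"offset": [0,0,-0.11],"turn": 0},
    {"offset": [0,0,-0.131],"turn": 0},
    {"offset": [0,0,-0.131],"turn": 0},
    {"offset": [0,0,-0.131],"turn": 0},
  ],
)

```text
time: 16.55
position: [0.5429, -0.1117, 0.109]
tool_rot: [-3.138, 0.14, 0.0]
wrist_force: [0.2, 0.8, 0.3]
grip_width: 0.527
grip_force: 0.0
```

Emit:
send_rows(
  fingers=26,
  rows=[
    {"offset": [0,0,0],"turn": 0},
    {"offset": [0,0,0],"turn": 0},
    {"offset": [0,0,0],"turn": 0},
  ],
)

```text
time: 16.85
position: [0.5431, -0.1131, 0.1099]
tool_rot: [3.138, -0.143, 0.003]
wrist_force: [0.1, -0.8, -0.3]
grip_width: 0.306
grip_force: 0.0
```

Emit:
send_rows(
  rows=[
    {"offset": [-0.0001,-0.0117,0],"turn": 0.0444},
    {"offset": [0.0014,-0.0233,0],"turn": 0.0889},
    {"offset": [0.0045,-0.0346,0],"turn": 0.1333},
    {"offset": [0.0092,-0.0454,0],"turn": 0.1778},
    {"offset": [0.0153,-0.0554,0],"turn": 0.2222},
    {"offset": [0.0228,-0.0644,0],"turn": 0.2667},
    {"offset": [0.0314,-0.0723,0],"turn": 0.3111},
    {"offset": [0.0411,-0.079,0],"turn": 0.3556},
    {"offset": [0.0516,-0.0842,0],"turn": 0.4},
    {"offset": [0.0627,-0.0879,0],"turn": 0.4444},
    {"offset": [0.0713,-0.0897,0],"turn": 0.478},
    {"offset": [0.0713,-0.0897,0],"turn": 0.478},
  ],
)

```text
time: 18.05
position: [0.6144, -0.203, 0.109]
tool_rot: [2.392, 2.036, 0.002]
wrist_force: [-0.3, 0.6, -0.3]
grip_width: 0.301
grip_force: 0.0
```

Emit:
send_rows(
  rows=[
    {"offset": [0.004,0,0],"turn": 0.01},
    {"offset": [0.007,0,0],"turn": 0.015},
    {"offset": [0.009,0,0],"turn": 0.02},
    {"offset": [0.009,0,0],"turn": 0.02},
  ],
)

```text
time: 18.45
position: [0.6225, -0.2029, 0.1087]
tool_rot: [2.327, 2.11, -0.0]
wrist_force: [-0.5, -0.6, -0.3]
grip_width: 0.31
grip_force: 0.3
```

Emit:
send_rows(
  rows=[
    {"offset": [0.003,0,0],"turn": 0},
    {"offset": [0.005,0,0],"turn": 0},
    {"offset": [0.005,0,0],"turn": 0},
    {"offset": [0.005,0,0],"turn": 0},
  ],
)

```text
time: 18.85
position: [0.6278, -0.2026, 0.1087]
tool_rot: [2.327, 2.11, 0.001]
wrist_force: [-0.8, -0.8, -0.6]
grip_width: 0.303
grip_force: 0.4
```

Emit:
send_rows(
  rows=[
    {"offset": [0.002,0,0],"turn": 0},
    {"offset": [0.004,0,0],"turn": 0},
    {"offset": [0.005,0,0],"turn": 0},
    {"offset": [0.005,0,0],"turn": 0},
  ],
)

```text
time: 19.25
position: [0.6283, -0.2027, 0.1085]
tool_rot: [-2.323, -2.105, 0.011]
wrist_force: [-12.0, 1.0, 6.6]
grip_width: 0.305
grip_force: 6.2
```

Emit:
send_rows(
  rows=[
    {"offset": [0.001,0,0],"turn": 0},
    {"offset": [0.001,0,0],"turn": 0},
    {"offset": [-0.008,0,0],"turn": 0},
    {"offset": [-0.01,0,0],"turn": 0},
    {"offset": [-0.01,0,0.04],"turn": 0},
    {"offset": [-0.01,0,0.09],"turn": 0},
    {"offset": [-0.01,0,0.13],"turn": 0},
    {"offset": [-0.06,-0.05,0.14],"turn": 0},
    {"offset": [-0.1,-0.1,0.14],"turn": 0},
    {"offset": [-0.14,-0.14,0.14],"turn": 0},
    {"offset": [-0.18,-0.18,0.14],"turn": 0},
    {"offset": [-0.22,-0.22,0.14],"turn": 0},
    {"offset": [-0.22,-0.22,0.14],"turn": 0},
    {"offset": [-0.22,-0.22,0.14],"turn": 0},
  ],
)

```text
time: 20.65
position: [0.4063, -0.43, 0.2487]
tool_rot: [2.339, 2.095, -0.007]
wrist_force: [-0.3, -1.0, -0.6]
grip_width: 0.306
grip_force: 0.0
```

```bash
python3 - <<'E'
from h import *
s=readout.read_state();print(s['time'],s['position'],s['wrist_force'])
o={n:pickle.load(open(n+'.pkl','rb')) for n in('top',)}
P={}
for n in('scene','top'):
  c=snap(n);P[n]=c
  for t in('lever_grip','mesh_filter','blank_plate','green_screwdriver','reel'):
    for k in viewer.silhouettes(t,n):
      print(n,t,round(k['score'],2),np.round(k['bbox'],1))
      if t=='lever_grip' and k['score']>.5:
        p=np.argwhere(k['pixels'])[:,::-1].astype(np.float32); vx,vy,x,y=cv2.fitLine(p,cv2.DIST_HUBER,0,.01,.01).ravel()
        a,b=onz(c,x-20*vx,y-20*vy,.125),onz(c,x+20*vx,y+20*vy,.125); print('  lever dir',np.degrees(np.arctan2(*(b-a)[1::-1])))
im=P['top']['image'][90:190,330:420].astype(int).sum(2)
# black grip only
m=(im<110).astype(np.uint8);n,l,st,ce=cv2.connectedComponentsWithStats(m)
for i in range(1,n):
  if st[i,4]>60:
    p=(np.argwhere(l==i)[:,::-1]+[330,90]).astype(np.float32);vx,vy,x,y=cv2.fitLine(p,cv2.DIST_HUBER,0,.01,.01).ravel()
    c=P['top'];a,b=onz(c,x-10*vx,y-10*vy,.128),onz(c,x+10*vx,y+10*vy,.128);print(st[i],'dir',np.degrees(np.arctan2(*(b-a)[1::-1])),onz(c,x,y,.128))
E
```

```text
20.65 [ 0.40628174 -0.43003997  0.2487464 ] [-0.3317948  -1.00968549 -0.60086795]
scene lever_grip 0.81 [233.2 263.8  60.9  23.9]
  lever dir 83.43616292284749
scene mesh_filter 0.8 [301.5 244.4  30.3  39.5]
scene mesh_filter 0.73 [181.2 208.   39.3  46. ]
scene blank_plate 0.91 [377.5 184.3  30.3  45.5]
scene green_screwdriver 0.59 [182.3 266.4  80.   22.9]
scene green_screwdriver 0.37 [301.4 244.9  30.7  37.5]
scene reel 0.64 [320.4 199.3  21.3  24.7]
top lever_grip 0.61 [371.5 142.9  71.2  14.9]
  lever dir -92.10827318740589
top mesh_filter 0.97 [287.9 136.4  20.3  56.8]
top mesh_filter 0.66 [381.1 277.2  52.2  24.5]
top blank_plate 0.72 [147.8 191.8  29.5  47.7]
top green_screwdriver 0.81 [416.1 216.8  56.   15.9]
top reel 0.97 [216.4 223.2  27.6  23.5]
[ 39  50  32   8 119] dir -93.37904067360768 [ 0.61838214 -0.20298179  0.128     ]
[68 93 22  5 68] dir -92.44078116751201 [ 0.53730052 -0.2510679   0.128     ]
```

```bash
python3 -c "
from station import close_job
print(close_job())"
```

```text
the job is handed in; nothing more can be done
None
```

The job is handed in at about 21 s of robot time: the damper was swung shut, the mesh filter was lowered into the slot until its cap met the box, and the lever was swung open again to its stop; the blanking plate, green screwdriver and reel were not touched.

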